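# Sweep the used screw caps into the bench dustpan

## Task

Clear the bench: with the fingertips, gently sweep the four loose black screw caps along the tiles and up over the lip of the dustpan, so that all four end up lying in the pan behind its ridge, then move clear. Only slide the caps: do not pinch, lift or flick any of them. Leave the glassware and bottles among and around them standing where they are.

Things in the scene. Friction and masses are not known exactly. Their poses are not given: they have to be found in the camera images.
- cap1: used screw cap, a black ribbed plastic disc 38 mm in diameter and 18 mm high, top side up; about 12 g, slides on the tiles, loose. Origin: centre of its underside, z up.
- cap2: used screw cap, a black ribbed plastic disc 38 mm in diameter and 18 mm high, lying open side up; about 12 g, slides on the tiles, loose. Origin: centre of its underside, z up.
- cap3: used screw cap, a black ribbed plastic disc 38 mm in diameter and 18 mm high, lying open side up; about 12 g, slides on the tiles, loose. Origin: centre of its underside, z up.
- cap4: used screw cap, a black ribbed plastic disc 38 mm in diameter and 18 mm high, top side up; about 12 g, slides on the tiles, loose. Origin: centre of its underside, z up.
- dustpan: steel bench dustpan, 240 mm wide, fixed on the tiles (does not shift), mouth roughly towards +y. Origin: middle of its front lip, level with the tiles; x points level into the pan, y along the lip, z up. A smooth ramp rises from the lip (height 0) to a ridge 6 mm high at x = 40 mm. Behind the back wall a round handle rises to 65 mm, up to x = 356 mm.
- pan_floor (a point): centre of the dustpan's flat floor, 3 mm above the tiles and 125 mm in from the lip, axes as the dustpan's. The floor runs from 52 mm past the lip (12 mm behind the ridge) to the back wall, 198 mm past the lip. Back and side walls are 40 mm high, the sides tapering to 8 mm at the lip; 237 mm clear between the sides.
- weighing_bottle: small glass weighing bottle with a knobbed lid, 44 mm in diameter, 47 mm high, loose, standing among the caps; to be left alone. Origin: centre of its underside.
- beaker: small glass beaker, 42 mm in diameter, 50 mm high, loose, standing among the caps; to be left alone. Origin: centre of its underside.
- sample_jar: closed glass sample jar with paper label, black cap still on, 44 mm in diameter, 62 mm high, loose; to be left alone (its cap is not one of the four). Origin: centre of its underside.
- dropper_bottle: amber dropper bottle with rubber bulb, 35 mm in diameter, 95 mm high, loose, behind the work area; to be left alone. Origin: centre of its underside.
- flask: conical glass flask, 64 mm in diameter at the foot, 103 mm high, loose, behind the work area; to be left alone. Origin: centre of its underside.

How it is judged (in metres and radians):
At the end, for the whole second after the job is handed in: All four caps at rest in the pan: each centre over 55 mm past the lip (behind the ridge), between the side walls and before the back wall, underside under 30 mm above the tiles. The five bottles and glasses upright (within 0.3 rad) and within 20 mm of their starts (x of cap1 in the frame of dustpan between 0.055 and 0.195 m and y of cap1 in the frame of dustpan between -0.118 and 0.118 m and height (world z) of each of cap1, cap2, cap3, cap4 below 0.03 m and linear speed of each of cap1, cap2, cap3, cap4 below 0.02 m/s and x of cap2 in the frame of dustpan between 0.055 and 0.195 m and y of cap2 in the frame of dustpan between -0.118 and 0.118 m and x of cap3 in the frame of dustpan between 0.055 and 0.195 m and y of cap3 in the frame of dustpan between -0.118 and 0.118 m and x of cap4 in the frame of dustpan between 0.055 and 0.195 m and y of cap4 in the frame of dustpan between -0.118 and 0.118 m and distance of each of weighing_bottle, beaker, sample_jar, dropper_bottle, flask from where it was at the start of the episode below 0.02 m and angle between each of weighing_bottle, beaker, sample_jar, dropper_bottle, flask's own z axis and vertical below 0.3 rad); the robot touches nothing.
It fails at once if a cap is lifted or carried (its underside more than 35 mm above the tiles) (height (world z) of any of cap1, cap2, cap3, cap4 above 0.035 m).
It fails at once if a cap is pinched or pressed hard (more than 15 N between the fingers and a cap) (contact force between the fingers and cap1 above 15 N or contact force between the fingers and cap2 above 15 N or contact force between the fingers and cap3 above 15 N or contact force between the fingers and cap4 above 15 N).
It fails at once if a cap is flicked (faster than 0.6 m/s) (linear speed of any of cap1, cap2, cap3, cap4 above 0.6 m/s).
It fails at once if glassware or a bottle is shoved more than 20 mm or knocked over (distance of any of weighing_bottle, beaker, sample_jar, dropper_bottle, flask from where it was at the start of the episode above 0.02 m or angle between any of weighing_bottle, beaker, sample_jar, dropper_bottle, flask's own z axis and vertical above 0.3 rad).
It also fails if it takes over 72 s, if anything falls off the work surface, if the arm or the gripper's body presses on something with over 40 N, if the wrist force passes 120 N, or if a joint passes its speed limit or range.

## Robot

A 6-joint arm with a two-finger parallel gripper is mounted at the origin on the work surface. World frame = base frame: x ahead of the robot, y to its left, z up, the work surface at z = 0. Lengths are in mm, angles in rad, forces in N, time in s.
With the tool pointing down it reaches from about 350 to 875 mm from the base axis. Payload 4.2 kg.
Tool frame: the origin (TCP) lies midway between the tips of the shut fingers; the grasp point (between the pads) lies 19 mm behind it; z points along the fingers, y is the direction in which the jaws open and shut (so a half turn about z gives the same grasp; the last joint's range is limited). The gripper opens to 85 mm and grips with 20 to 120 N. Pads are 22 mm wide; open, the fingers measure 114 mm over their backs; the gripper's body (76 mm by 85 mm) begins 54 mm behind the grasp point. The pads swing forward as they close: fully open they stand 13 mm farther back than shut.
Start: joints at [-0.858, 0.385, 0.008, 0, -1.194, -0.259], TCP at [274.002, -561.714, 231.312] pointing down, gripper open.
Joint ranges: [-3.14, 3.14], [-1.21, 2.06], [-1.07, 1.41], [-3.16, 2.05], [-2.99, -0.16], [-3.1, 3.1]. Speed limits (rad/s): [2.79, 2.79, 3.14, 3.14, 3.14, 3.14].

## Interface

Orientations are given as a unit quaternion [x, y, z, w].
In Python, from bench import readout, optics, workorder, nets gives the robot as it stands. The module is installed in compiled form; this text tells all that it offers.
- The arm moves only by the tool move_arm, never from a script. Its argument "steps" is a list of rows, each a list of 7 numbers: the opening, from -1 (shut) to 1 (fully open), so that 0 is half open, then the shift along the world's x, y, z in mm, then the turn, a rotation vector about the world's x, y, z in rad. In form: [[gripper, tx, ty, tz, wx, wy, wz], ...]. A call has 1 to 5 rows; each row is the pose to reach, as a shift and turn from the pose commanded when the call began; what a row does not reach only later rows make up. A row lasts 1/12 s, in which the tool goes at most 41.7 mm and 7.16 degrees, less where a joint would pass 70% of its speed; a pose out of reach is approached as far as the arm can. A call with a gripper value outside its range is refused whole. The fingers move at their own pace and stop on an object; the grip force is fixed at half the most. Time passes only in rows, so rows that repeat a pose let the fingers close. It gives the time, the measured TCP pose, the force and the opening at its end, in the units of the state.
- readout.read_state(): the state, without advancing time (a new reading comes with each control period).
- optics.get_image(name): name is "scene" or "top" or "wrist"; returns a dict with "frame" (384x512x3 uint8, blue, green, red), "fx", "fy", "cx", "cy" (pixels), "k1" (the pictures are not rectified: a ray, as slopes to the right and down, at radius r is drawn at 1 + k1 r^2 times it, then the intrinsics apply), "rvec" (rotation vector, rad) and "tvec" (3), from world to camera coordinates, as OpenCV has them. Camera axes: x right, y down, z forward; pixel columns grow to the right and rows downward; lengths in mm; the calibration is good to about 2 mm. A picture is of the moment at which its call begins. There is no depth.
- workorder.job_done(): hands the job in, once; it reports no verdict.
Trained networks look in a picture, given as the dict that the camera call returned (one of the last four; its "shot" number tells which), for a name from the list of things; names that differ only in an ending like _2 or _b are one class to them, and where a whole thing is asked for, a point or a joint stands for the part that bears it (a point fixed in the world has none). Each returns a list of dicts, best first, with "conf" (0 to 1); they miss things now and then, are a little off and sometimes report something else, mostly with a low value. They report only what shows in the picture. A call takes as long as a camera call.
- nets.silhouettes(name, picture): "region" (384x512 bool, what is visible of it) and "extent" ([left, top, right, bottom] in pixels, round what is visible of it).
- nets.tip_of(name, picture): "uv" ([column, row] in pixels: a listed point, or the origin of a listed thing).
The state is a dict: "clock": time; "joints": joint angles; "joint_vel": joint speeds; "joint_efforts": joint torques, N m; "position": TCP position; "ee_rot": TCP orientation; "contact_force": force on the tool from outside, world axes, zero at the start; "wrist_torque": the same for the moment, N m; "gripper_width": finger opening in mm.
Only numpy, scipy, OpenCV 4.12 (cv2) and the standard library are available. Lean on these libraries where they do the work, as an engineer would, in place of code of your own. Each camera call takes 0.05 s, during which the arm holds its last target.

## Working session

There is one attempt and no reset: what is moved stays moved. The work goes in short steps, Python scripts to look and compute and a tool call to move; the robot and the scene stay as the last step left them, time stands still between calls to the robot, and variables do not carry over. Pictures are saved under pics/ and viewed, and the job is handed in when it is done.

Besides the shell and the picture viewer there is one more tool, called after "Call:" by a JSON object that holds its "op" and its "data", one argument or row to a line. move_arm: Moves the arm, as the interface text tells. Its arguments: {"type":"object","properties":{"steps":{"type":"array","items":{"type":"array","items":{"type":"number"}}}},"required":["steps"]}

```bash
mkdir -p pics
cat > h.py <<'E'
import numpy as np, cv2
from bench import readout, optics, workorder, nets
def cam(name):
    return optics.get_image(name)
def ray(p,uv):
    R,_=cv2.Rodrigues(np.array(p['rvec'],float)); t=np.array(p['tvec'],float).reshape(3)
    x=(uv[0]-p['cx'])/p['fx']; y=(uv[1]-p['cy'])/p['fy']
    a,b=x,y
    for _ in range(30):
        r2=a*a+b*b; a=x/(1+p['k1']*r2); b=y/(1+p['k1']*r2)
    return -R.T@t, R.T@np.array([a,b,1.])
def onz(p,uv,z=0):
    o,d=ray(p,uv); s=(z-o[2])/d[2]; return o+s*d
def proj(p,P):
    R,_=cv2.Rodrigues(np.array(p['rvec'],float)); t=np.array(p['tvec'],float).reshape(3)
    c=R@np.array(P,float)+t; a,b=c[:2]/c[2]; k=1+p['k1']*(a*a+b*b)
    return np.array([a*k*p['fx']+p['cx'],b*k*p['fy']+p['cy']])
E
python3 - <<'E'
from h import *
for n in ['top','scene']:
    p=cam(n); cv2.imwrite(f'pics/{n}0.png',p['frame'])
    o,_=ray(p,(256,192)); print(n,o.round(),p['fx'],p['k1'])
    for nm in ['cap1','cap2','dustpan','pan_floor','weighing_bottle','beaker','sample_jar','dropper_bottle','flask']:
        for d in nets.tip_of(nm,p)[:6]: print(nm,round(d['conf'],2),np.round(d['uv'],1),onz(p,d['uv'],3 if nm=='pan_floor' else 0).round(1))
s=readout.read_state(); print(s['clock'],s['position'],s['ee_rot'],s['gripper_width'])
E
```

```text
top [584. 124. 933.] 383.18519545208204 -0.09512792594124068
cap1 0.78 [229.4 176.7] [654.3 195.    0. ]
cap1 0.7 [291.5 171.4] [666.5  43.2   0. ]
cap1 0.66 [216.6 267.8] [432.9 226.6   0. ]
cap1 0.53 [276.3 258.6] [454.9  81.7   0. ]
cap2 0.78 [229.4 176.7] [654.3 195.    0. ]
cap2 0.7 [291.5 171.4] [666.5  43.2   0. ]
cap2 0.66 [216.6 267.8] [432.9 226.6   0. ]
cap2 0.53 [276.3 258.6] [454.9  81.7   0. ]
dustpan 0.94 [345.3 215.7] [557.7 -87.3   0. ]
pan_floor 0.57 [398.7 215.5] [ 557.2 -218.8    3. ]
weighing_bottle 0.63 [206.5 217.9] [554. 251.   0.]
weighing_bottle 0.28 [120.4 203.6] [589.2 465.3   0. ]
beaker 0.81 [256.3 215.7] [559.  129.7   0. ]
sample_jar 0.85 [122.5 203.8] [588.7 460.    0. ]
dropper_bottle 0.74 [215.5 134.4] [759.  229.4   0. ]
flask 0.56 [318.3 130.9] [766.4 -23.9   0. ]
scene [1319.   99.  669.] 413.4384124527074 -0.1033184401580947
cap1 0.78 [217.  215.8] [668.2  34.8   0. ]
cap1 0.66 [288.  207.2] [654.8 196.8   0. ]
cap1 0.65 [234.5 154.1] [445.   79.2   0. ]
cap1 0.65 [290.6 149.2] [437.1 229.7   0. ]
cap2 0.78 [217.  215.8] [668.2  34.8   0. ]
cap2 0.66 [288.  207.2] [654.8 196.8   0. ]
cap2 0.65 [234.5 154.1] [445.   79.2   0. ]
cap2 0.65 [290.6 149.2] [437.1 229.7   0. ]
dustpan 0.74 [288.4 151.4] [446.3 222.7   0. ]
dustpan 0.59 [167.7 183. ] [545.8 -87.7   0. ]
pan_floor 0.87 [117.9 186.1] [ 549.6 -209.8    3. ]
weighing_bottle 0.76 [302.9 173.8] [540.9 247.8   0. ]
beaker 0.76 [252.6 178.2] [546.6 121.7   0. ]
sample_jar 0.97 [390.5 181. ] [586.7 459.2   0. ]
sample_jar 0.19 [284.7 148.8] [434.  214.1   0. ]
sample_jar 0.17 [189.2 244.7] [748.  -23.3   0. ]
dropper_bottle 0.91 [307.2 245.1] [769.8 223.7   0. ]
flask 0.65 [186.8 244.3] [746.5 -28.5   0. ]
1.0 [ 273.97904317 -561.7185162   231.33469508] [-2.24955473e-01  9.74369045e-01 -2.73275741e-06 -1.46830304e-05] 85.62855728692881
```

View pics/top0.png

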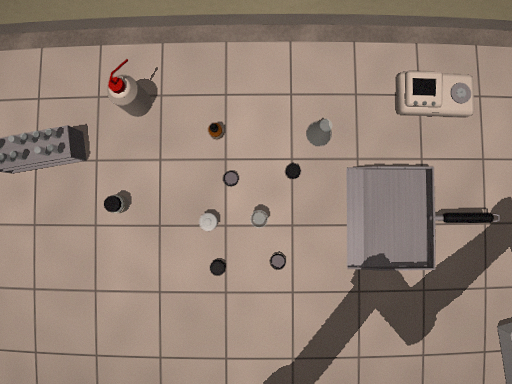

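View pics/scene0.png

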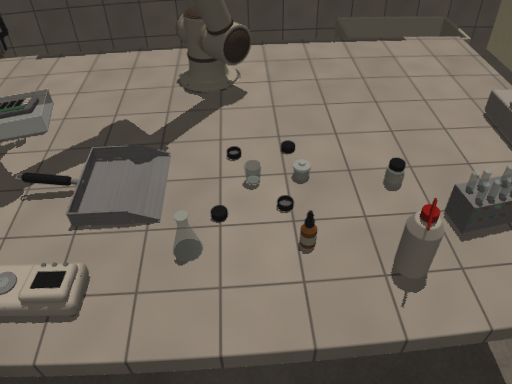

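Run:
```python
from h import *
p=cam('top')
for nm in ['cap1','dustpan','weighing_bottle','beaker','sample_jar']:
    for d in nets.silhouettes(nm,p)[:6]:
        r=d['region'].astype(np.uint8); ys,xs=np.nonzero(r)
        (c,rad)=cv2.minEnclosingCircle(np.stack([xs,ys],1).astype(np.float32))
        print(nm,round(d['conf'],2),d['extent'],c,rad,onz(p,(xs.mean(),ys.mean()),9 if nm=='cap1' else 25).round(1))
        if nm=='dustpan' : print(cv2.boxPoints(cv2.minAreaRect(np.stack([xs,ys],1).astype(np.float32))))
cv2.imwrite('pics/top0b.png',cv2.resize(p['frame'][110:310,180:480],None,fx=2.6,fy=2.6,interpolation=cv2.INTER_CUBIC))
```

```text
cap1 0.76 [268.8, 254.1, 283.7, 270.0] (277.0, 261.0) 8.062357902526855 [450.   80.1   9. ]
cap1 0.54 [220.8, 170.9, 236.8, 188.9] (230.0, 178.0) 8.062357902526855 [650.1 193.3   9. ]
cap1 0.54 [210.7, 259.0, 225.7, 277.8] (217.5833282470703, 267.3333435058594) 8.090291976928711 [435.2 222.9   9. ]
cap1 0.49 [283.8, 164.4, 302.8, 183.1] (292.5, 170.8000030517578) 8.1542387008667 [667.6  41.6   9. ]
cap1 0.36 [346.3, 165.7, 496.5, 269.6] (414.02667236328125, 217.0) 83.02765655517578 [ 551.2 -207.8    9. ]
dustpan 0.87 [348.5, 166.5, 494.4, 268.9] (412.251708984375, 217.0) 80.80406951904297 [ 551.5 -200.8   25. ]
[[347. 166.]
 [493. 166.]
 [493. 270.]
 [347. 270.]]
weighing_bottle 0.76 [197.3, 211.0, 214.4, 229.4] (207.63966369628906, 221.16481018066406) 8.939400672912598 [547.1 244.8  25. ]
beaker 0.7 [348.1, 164.0, 495.5, 268.4] (414.02667236328125, 217.0) 83.02765655517578 [ 552.  -201.1   25. ]
beaker 0.55 [302.9, 118.0, 329.8, 145.1] (319.0, 131.0) 14.866168975830078 [758.4 -21.9  25. ]
beaker 0.5 [251.0, 206.6, 268.3, 225.7] (258.5, 218.5) 8.860122680664062 [553.1 124.5  25. ]
sample_jar 0.67 [105.4, 193.6, 126.2, 213.6] (116.0, 203.0) 12.16562557220459 [589.1 467.5  25. ]
```

View pics/top0b.png

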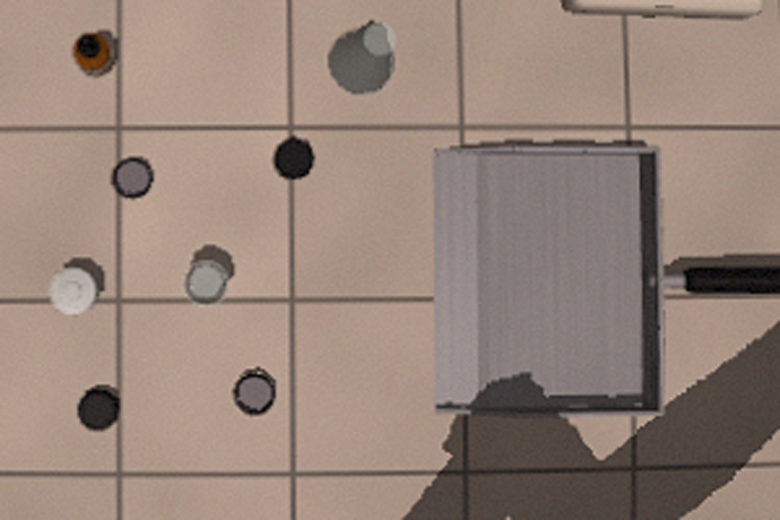

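Run:
```python
from h import *
p=cam('top')
f=lambda u,v:(u/2.6+180,v/2.6+110)
for uv in [(348,168),(348,268),(433,166),(433,268)]: print(uv,onz(p,uv,8 if uv[0]<400 else 40).round(1), onz(p,uv,0).round(1))
for nm,P in dict(c1=(667,41,9),c2=(651,194,9),c3=(435,224,9),c4=(451,80,9),wb=(547,246,0),bk=(553,124,0)).items(): print(nm,proj(p,P).round(1))
```

```text
(348, 168) [673.6 -93.8   8. ] [674.4 -95.7   0. ]
(348, 268) [431.9 -90.8   8. ] [430.6 -92.7   0. ]
(433, 166) [ 675.  -291.9   40. ] [ 679.  -310.5    0. ]
(433, 268) [ 433.6 -287.    40. ] [ 426.8 -305.5    0. ]
c1 [292.7 170.9]
c2 [229.5 177.8]
c3 [217.3 267.5]
c4 [277.2 260.7]
wb [208.6 220.8]
bk [258.7 218.1]
```

Call:
{"op": "move_arm", "data": {
  "steps": [
    [-0.4,20,33,0,0,0,0.112],
    [-0.4,40,66,0,0,0,0.224],
    [-0.4,60,99,0,0,0,0.336],
    [-0.4,80,132,0,0,0,0.448],
    [-0.4,100,165,0,0,0,0.56]
  ]
}}

```text
clock: 1.77
position: [374.6, -395.2, 231.5]
ee_rot: [-0.488, 0.873, -0.0, 0.0]
contact_force: [1.2, -0.4, 0.5]
gripper_width: 26.5
```

Call:
{"op": "move_arm", "data": {
  "steps": [
    [-0.4,20,33,0,0,0,0.112],
    [-0.4,40,66,0,0,0,0.224],
    [-0.4,60,99,0,0,0,0.336],
    [-0.4,80,132,0,0,0,0.448],
    [-0.4,100,165,0,0,0,0.571]
  ]
}}

```text
clock: 2.18
position: [474.7, -229.9, 231.7]
ee_rot: [0.714, -0.7, 0.0, -0.0]
contact_force: [0.5, 0.0, -0.3]
gripper_width: 25.6
```

Call:
{"op": "move_arm", "data": {
  "steps": [
    [-0.4,20,33,0,0,0,0],
    [-0.4,40,66,0,0,0,0],
    [-0.4,60,99,0,0,0,0],
    [-0.4,80,132,0,0,0,0],
    [-0.4,100,165,0,0,0,0]
  ]
}}

```text
clock: 2.6
position: [574.7, -64.9, 231.6]
ee_rot: [0.712, -0.702, 0.0, -0.0]
contact_force: [0.6, -0.3, 0.4]
gripper_width: 25.6
```

Call:
{"op": "move_arm", "data": {
  "steps": [
    [-0.4,20,33,0,0,0,0],
    [-0.4,40,66,0,0,0,0],
    [-0.4,60,99,0,0,0,0],
    [-0.4,80,132,0,0,0,0],
    [-0.4,94,162,0,0,0,0]
  ]
}}

```text
clock: 3.02
position: [669.3, 97.5, 231.0]
ee_rot: [0.712, -0.702, 0.0, -0.0]
contact_force: [0.2, -0.5, 0.5]
gripper_width: 25.8
```

Call:
{"op": "move_arm", "data": {
  "steps": [
    [-0.4,0,0,-40,0,0,0],
    [-0.4,0,0,-80,0,0,0],
    [-0.4,0,0,-120,0,0,0],
    [-0.4,0,0,-155,0,0,0],
    [-0.4,0,0,-185,0,0,0]
  ]
}}

```text
clock: 3.43
position: [666.8, 95.2, 43.4]
ee_rot: [0.712, -0.702, -0.001, 0.001]
contact_force: [0.1, 0.7, 0.1]
gripper_width: 25.8
```

Call:
{"op": "move_arm", "data": {
  "steps": [
    [-0.4,0,0,-20,0,0,0],
    [-0.4,0,0,-33,0,0,0],
    [-0.4,0,0,-40,0,0,0]
  ]
}}

```text
clock: 3.68
position: [667.2, 95.0, 4.1]
ee_rot: [0.712, -0.702, -0.001, 0.001]
contact_force: [-0.3, 0.4, 0.7]
gripper_width: 25.2
```

Run:
```python
from h import *
p=cam('top'); q=cam('scene'); w=cam('wrist')
a=cv2.resize(p['frame'][130:230,220:320],None,fx=4,fy=4); b=cv2.resize(q['frame'][140:280,150:350],None,fx=4,fy=4)
cv2.imwrite('pics/a1.png',a); cv2.imwrite('pics/b1.png',b); cv2.imwrite('pics/w1.png',w['frame'])
```

```text
(no output)
```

View pics/b1.png

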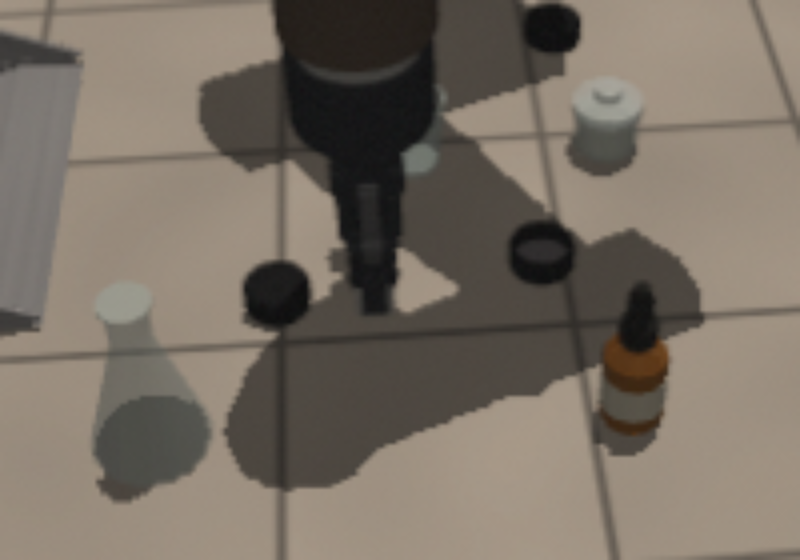

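View pics/w1.png

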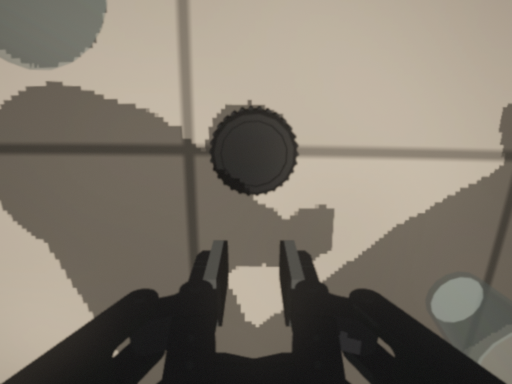

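Call:
{"op": "move_arm", "data": {
  "steps": [
    [-0.4,0,-8,0,0,0,0],
    [-0.4,0,-16,0,0,0,0],
    [-0.4,0,-24,0,0,0,0],
    [-0.4,-1,-32,0,0,0,0],
    [-0.4,-2,-42,0,0,0,0]
  ]
}}

```text
clock: 4.25
position: [666.2, 52.4, 7.0]
ee_rot: [0.712, -0.702, 0.0, -0.001]
contact_force: [-0.3, -0.4, 0.0]
gripper_width: 25.6
```

Call:
{"op": "move_arm", "data": {
  "steps": [
    [-0.4,-2,-12,0,0,0,0],
    [-0.4,-5,-26,0,0,0,0],
    [-0.4,-8,-40,0,0,0,0],
    [-0.4,-11,-54,0,0,0,0],
    [-0.4,-14,-66,0,0,0,0]
  ]
}}

```text
clock: 4.67
position: [651.4, -14.7, 6.3]
ee_rot: [0.712, -0.702, -0.0, 0.0]
contact_force: [-0.6, -0.2, 0.4]
gripper_width: 26.0
```

Run:
```python
from h import *
w=cam('wrist');cv2.imwrite('pics/w2.png',w['frame'])
```

```text
(no output)
```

View pics/w2.png

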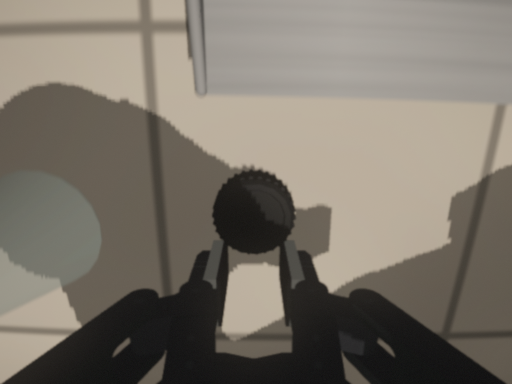

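Call:
{"op": "move_arm", "data": {
  "steps": [
    [-0.4,-4,-12,0,0,0,0],
    [-0.4,-8,-25,1,0,0,0],
    [-0.4,-12,-38,2,0,0,0],
    [-0.4,-16,-51,3,0,0,0],
    [-0.4,-19,-64,4,0,0,0]
  ]
}}

```text
clock: 5.13
position: [632.3, -78.0, 10.5]
ee_rot: [0.712, -0.702, -0.0, 0.0]
contact_force: [-0.3, 0.0, -0.3]
gripper_width: 25.5
```

Call:
{"op": "move_arm", "data": {
  "steps": [
    [-0.4,-2,-13,1,0,0,0],
    [-0.4,-5,-26,3,0,0,0],
    [-0.4,-8,-39,4,0,0,0],
    [-0.4,-11,-52,4,0,0,0],
    [-0.4,-14,-64,3,0,0,0]
  ]
}}

```text
clock: 5.55
position: [618.9, -142.1, 13.6]
ee_rot: [0.712, -0.702, 0.0, -0.0]
contact_force: [0.1, 0.4, 0.1]
gripper_width: 25.9
```

Run:
```python
from h import *
w=cam('wrist');cv2.imwrite('pics/w3.png',w['frame'])
```

```text
(no output)
```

View pics/w3.png

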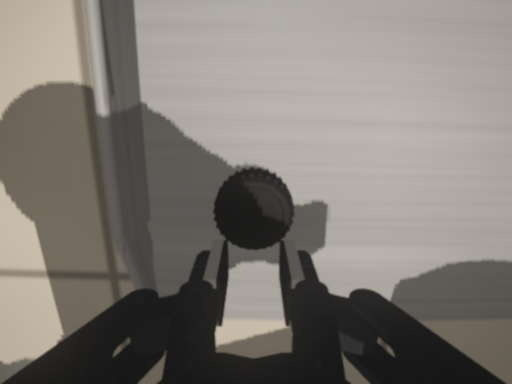

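Call:
{"op": "move_arm", "data": {
  "steps": [
    [-0.4,-2,-14,-1,0,0,0],
    [-0.4,-4,-28,-2,0,0,0],
    [-0.4,-6,-42,-3,0,0,0],
    [-0.4,-8,-56,-3,0,0,0],
    [-0.4,-9,-70,-3,0,0,0]
  ]
}}

```text
clock: 6.02
position: [609.5, -212.2, 10.1]
ee_rot: [0.712, -0.702, -0.0, 0.0]
contact_force: [-0.4, -0.1, 0.6]
gripper_width: 25.7
```

Call:
{"op": "move_arm", "data": {
  "steps": [
    [-0.4,0,10,0,0,0,0],
    [-0.4,0,20,5,0,0,0],
    [-0.4,0,20,40,0,0,0],
    [-0.4,0,20,80,0,0,0]
  ]
}}

```text
clock: 6.35
position: [607.8, -189.5, 88.4]
ee_rot: [0.712, -0.702, -0.003, 0.002]
contact_force: [0.8, -0.7, 0.2]
gripper_width: 25.4
```

Run:
```python
from h import *
w=cam('wrist');cv2.imwrite('pics/w4.png',w['frame'])
```

```text
(no output)
```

View pics/w4.png

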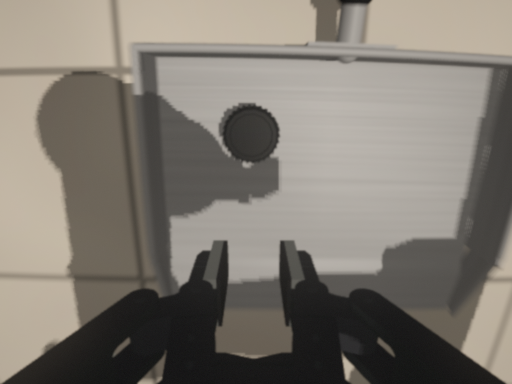

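Call:
{"op": "move_arm", "data": {
  "steps": [
    [-0.4,-16,32,10,0,0,0],
    [-0.4,-32,64,20,0,0,0],
    [-0.4,-48,96,30,0,0,0],
    [-0.4,-64,128,30,0,0,0],
    [-0.4,-80,160,30,0,0,0]
  ]
}}

```text
clock: 6.82
position: [529.7, -28.7, 121.7]
ee_rot: [0.712, -0.702, 0.001, -0.001]
contact_force: [0.5, 0.1, -0.4]
gripper_width: 25.5
```

Call:
{"op": "move_arm", "data": {
  "steps": [
    [-0.4,-16,32,0,0,0,0],
    [-0.4,-32,64,0,0,0,0],
    [-0.4,-48,96,0,0,0,0],
    [-0.4,-64,128,0,0,0,0],
    [-0.4,-78,160,-25,0,0,0]
  ]
}}

```text
clock: 7.23
position: [454.3, 132.2, 100.3]
ee_rot: [0.713, -0.701, 0.002, -0.006]
contact_force: [1.5, 1.1, -0.6]
gripper_width: 25.3
```

Call:
{"op": "move_arm", "data": {
  "steps": [
    [-0.4,0,0,-35,0,0,0],
    [-0.4,0,0,-55,0,0,0],
    [-0.4,0,0,-55,0,0,0]
  ]
}}

```text
clock: 7.48
position: [449.4, 128.1, 38.1]
ee_rot: [0.713, -0.701, -0.001, 0.004]
contact_force: [-0.7, -0.4, 0.4]
gripper_width: 25.6
```

Run:
```python
from h import *
w=cam('wrist');cv2.imwrite('pics/w5.png',w['frame'])
```

```text
(no output)
```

View pics/w5.png

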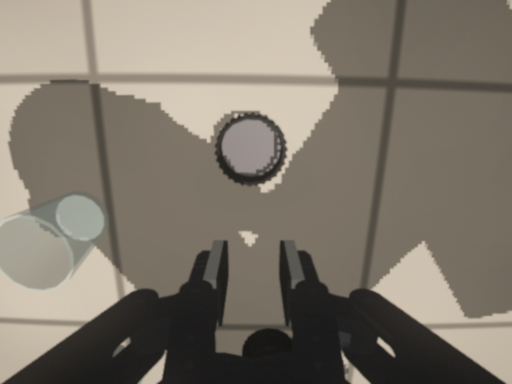

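Call:
{"op": "move_arm", "data": {
  "steps": [
    [-0.4,1,0,-20,0,0,0],
    [-0.4,2,0,-33,0,0,0],
    [-0.4,2,-8,-33,0,0,0],
    [-0.4,2,-16,-33,0,0,0],
    [-0.4,2,-24,-33,0,0,0]
  ]
}}

```text
clock: 7.95
position: [455.4, 103.9, 9.6]
ee_rot: [0.712, -0.702, 0.0, -0.001]
contact_force: [-0.2, -0.1, -0.6]
gripper_width: 25.7
```

Call:
{"op": "move_arm", "data": {
  "steps": [
    [-0.4,1,-10,0,0,0,0],
    [-0.4,3,-20,0,0,0,0],
    [-0.4,5,-32,0,0,0,0],
    [-0.4,7,-46,0,0,0,0],
    [-0.4,9,-60,0,0,0,0]
  ]
}}

```text
clock: 8.37
position: [464.0, 43.1, 8.8]
ee_rot: [0.712, -0.702, 0.0, -0.001]
contact_force: [-0.1, 0.9, -1.0]
gripper_width: 25.5
```

Call:
{"op": "move_arm", "data": {
  "steps": [
    [-0.4,3,-14,0,0,0,0],
    [-0.4,6,-28,0,0,0,0],
    [-0.4,9,-42,0,0,0,0],
    [-0.4,12,-56,0,0,0,0],
    [-0.4,14,-68,0,0,0,0]
  ]
}}

```text
clock: 8.78
position: [477.9, -25.4, 8.8]
ee_rot: [0.712, -0.703, 0.0, -0.001]
contact_force: [-0.2, 0.6, 0.9]
gripper_width: 25.6
```

Run:
```python
from h import *
w=cam('wrist');cv2.imwrite('pics/w6.png',w['frame'])
```

```text
(no output)
```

View pics/w6.png

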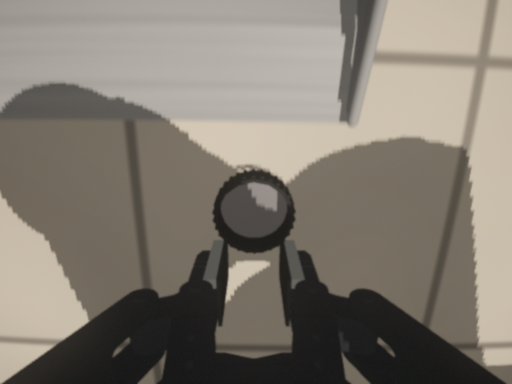

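Cap nested at (254,210). Carry on over the ridge.

Call:
{"op": "move_arm", "data": {
  "steps": [
    [-0.4,3,-13,0,0,0,0],
    [-0.4,6,-26,0,0,0,0],
    [-0.4,9,-39,1,0,0,0],
    [-0.4,11,-52,2,0,0,0],
    [-0.4,12,-65,3,0,0,0]
  ]
}}

```text
clock: 9.25
position: [489.8, -89.9, 11.7]
ee_rot: [0.712, -0.702, 0.0, -0.0]
contact_force: [-0.6, 0.1, 0.2]
gripper_width: 25.5
```

Call:
{"op": "move_arm", "data": {
  "steps": [
    [-0.4,0,-13,1,0,0,0],
    [-0.4,0,-26,2,0,0,0],
    [-0.4,0,-39,2,0,0,0],
    [-0.4,0,-52,1,0,0,0],
    [-0.4,0,-65,0,0,0,0]
  ]
}}

```text
clock: 9.67
position: [489.4, -154.9, 11.7]
ee_rot: [0.712, -0.702, 0.0, -0.0]
contact_force: [-0.8, 0.3, -0.3]
gripper_width: 25.5
```

Call:
{"op": "move_arm", "data": {
  "steps": [
    [-0.4,0,-12,-1,0,0,0],
    [-0.4,0,-24,-2,0,0,0],
    [-0.4,0,-36,-2,0,0,0],
    [-0.4,0,-48,-2,0,0,0],
    [-0.4,0,-58,-2,0,0,0]
  ]
}}

```text
clock: 10.08
position: [489.4, -213.0, 9.1]
ee_rot: [0.712, -0.702, 0.0, -0.0]
contact_force: [-0.2, -0.2, -0.5]
gripper_width: 25.9
```

Call:
{"op": "move_arm", "data": {
  "steps": [
    [-0.4,0,10,0,0,0,0],
    [-0.4,0,20,5,0,0,0],
    [-0.4,0,20,40,0,0,0],
    [-0.4,0,20,80,0,0,0]
  ]
}}

```text
clock: 10.42
position: [487.1, -190.2, 87.8]
ee_rot: [0.713, -0.702, -0.003, 0.002]
contact_force: [2.4, -0.7, -0.1]
gripper_width: 25.7
```

Run:
```python
from h import *
w=cam('wrist');cv2.imwrite('pics/w7.png',w['frame'])
```

```text
(no output)
```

View pics/w7.png

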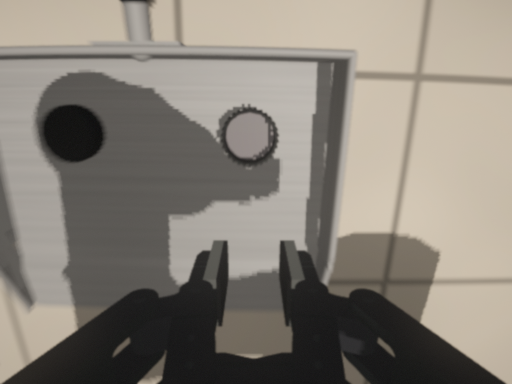

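Call:
{"op": "move_arm", "data": {
  "steps": [
    [-0.4,13,36,10,0,0,0],
    [-0.4,26,72,20,0,0,0],
    [-0.4,39,108,30,0,0,0],
    [-0.4,52,144,30,0,0,0],
    [-0.4,65,180,30,0,0,0]
  ]
}}

```text
clock: 10.88
position: [554.9, -8.8, 120.5]
ee_rot: [0.713, -0.702, 0.001, -0.001]
contact_force: [1.2, 0.2, -0.2]
gripper_width: 25.5
```

Call:
{"op": "move_arm", "data": {
  "steps": [
    [-0.4,13,36,0,0,0,0],
    [-0.4,26,72,0,0,0,0],
    [-0.4,39,108,0,0,0,0],
    [-0.4,52,144,0,0,0,0],
    [-0.4,65,180,0,0,0,0]
  ]
}}

```text
clock: 11.3
position: [619.0, 171.4, 119.5]
ee_rot: [0.713, -0.701, -0.0, -0.0]
contact_force: [0.8, -1.1, 0.8]
gripper_width: 25.8
```

Call:
{"op": "move_arm", "data": {
  "steps": [
    [-0.4,16,38,0,0,0,0],
    [-0.4,32,75,0,0,0,0],
    [-0.4,32,75,-35,0,0,0],
    [-0.4,32,75,-70,0,0,0],
    [-0.4,32,75,-80,0,0,0]
  ]
}}

```text
clock: 11.72
position: [647.1, 243.7, 33.1]
ee_rot: [0.712, -0.702, -0.002, 0.005]
contact_force: [-1.2, -1.4, -1.6]
gripper_width: 25.8
```

Run:
```python
from h import *
w=cam('wrist');cv2.imwrite('pics/w8.png',w['frame'])
```

```text
(no output)
```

View pics/w8.png

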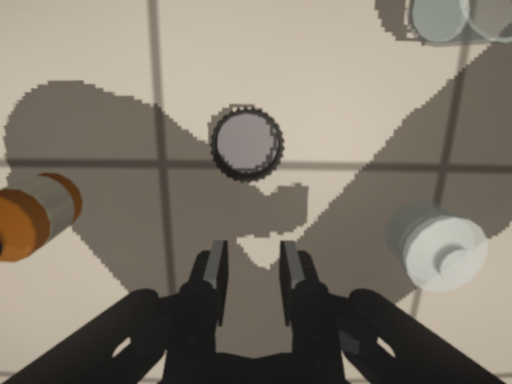

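Call:
{"op": "move_arm", "data": {
  "steps": [
    [-0.4,1,0,-20,0,0,0],
    [-0.4,1,0,-32,0,0,0],
    [-0.4,1,-8,-32,0,0,0],
    [-0.4,1,-16,-32,0,0,0],
    [-0.4,1,-24,-32,0,0,0]
  ]
}}

```text
clock: 12.18
position: [653.1, 218.6, 8.7]
ee_rot: [0.712, -0.702, 0.0, -0.001]
contact_force: [-0.1, -0.3, -0.7]
gripper_width: 25.7
```

Call:
{"op": "move_arm", "data": {
  "steps": [
    [-0.4,0,-9,0,0,0,0],
    [-0.4,-1,-18,0,0,0,0],
    [-0.4,-2,-30,0,0,0,0],
    [-0.4,-3,-44,0,0,0,0],
    [-0.4,-4,-58,0,0,0,0]
  ]
}}

```text
clock: 12.6
position: [648.3, 159.8, 7.4]
ee_rot: [0.712, -0.702, 0.0, -0.0]
contact_force: [-0.4, 0.9, 0.1]
gripper_width: 25.4
```

Run:
```python
from h import *
w=cam('wrist');cv2.imwrite('pics/w9.png',w['frame'])
```

```text
(no output)
```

View pics/w9.png

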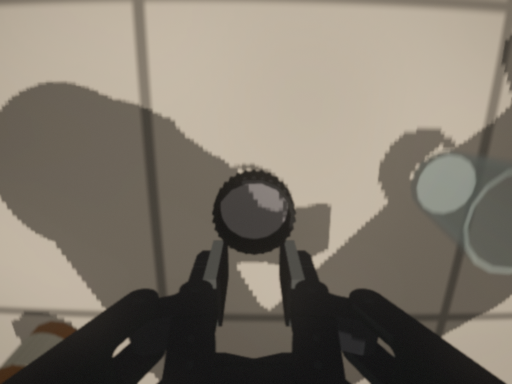

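Call:
{"op": "move_arm", "data": {
  "steps": [
    [-0.4,-1,-14,0,0,0,0],
    [-0.4,-3,-29,0,0,0,0],
    [-0.4,-5,-44,0,0,0,0],
    [-0.4,-7,-59,0,0,0,0],
    [-0.4,-9,-74,0,0,0,0]
  ]
}}

```text
clock: 13.07
position: [639.0, 85.6, 7.0]
ee_rot: [0.712, -0.702, -0.0, 0.0]
contact_force: [0.3, -0.6, -0.1]
gripper_width: 25.7
```

Call:
{"op": "move_arm", "data": {
  "steps": [
    [-0.4,-2,-15,0,0,0,0],
    [-0.4,-4,-30,0,0,0,0],
    [-0.4,-6,-45,0,0,0,0],
    [-0.4,-8,-60,0,0,0,0],
    [-0.4,-10,-75,0,0,0,0]
  ]
}}

```text
clock: 13.48
position: [629.2, 10.8, 7.1]
ee_rot: [0.712, -0.702, 0.0, -0.0]
contact_force: [0.3, 0.1, 0.6]
gripper_width: 25.7
```

Run:
```python
from h import *
w=cam('wrist');cv2.imwrite('pics/w10.png',w['frame'])
```

```text
(no output)
```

View pics/w10.png

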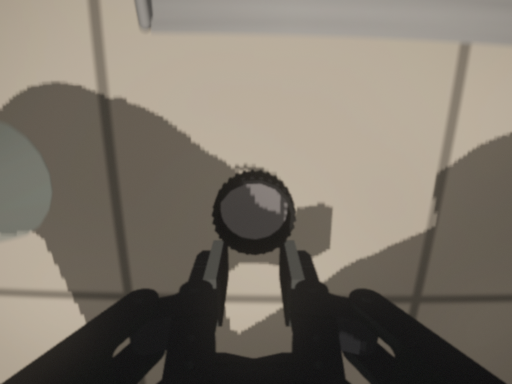

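Call:
{"op": "move_arm", "data": {
  "steps": [
    [-0.4,-2,-14,0,0,0,0],
    [-0.4,-4,-28,0,0,0,0],
    [-0.4,-6,-42,0,0,0,0],
    [-0.4,-8,-56,1,0,0,0],
    [-0.4,-10,-70,2,0,0,0]
  ]
}}

```text
clock: 13.95
position: [619.1, -59.2, 9.0]
ee_rot: [0.712, -0.702, -0.0, 0.0]
contact_force: [-0.5, 0.6, -0.3]
gripper_width: 25.4
```

Call:
{"op": "move_arm", "data": {
  "steps": [
    [-0.4,-1,-13,1,0,0,0],
    [-0.4,-2,-26,2,0,0,0],
    [-0.4,-3,-39,4,0,0,0],
    [-0.4,-4,-52,4,0,0,0],
    [-0.4,-5,-65,4,0,0,0]
  ]
}}

```text
clock: 14.37
position: [614.5, -124.0, 13.3]
ee_rot: [0.712, -0.702, 0.0, -0.0]
contact_force: [0.1, 0.2, 0.7]
gripper_width: 25.5
```

Call:
{"op": "move_arm", "data": {
  "steps": [
    [-0.4,0,-10,0,0,0,0],
    [-0.4,0,-18,0,0,0,0],
    [-0.4,0,-26,0,0,0,0],
    [-0.4,0,-26,0,0,0,0]
  ]
}}

```text
clock: 14.7
position: [614.4, -150.1, 12.9]
ee_rot: [0.712, -0.703, 0.0, 0.0]
contact_force: [-0.2, 0.1, 0.6]
gripper_width: 25.8
```

Call:
{"op": "move_arm", "data": {
  "steps": [
    [-0.4,0,10,0,0,0,0],
    [-0.4,0,20,5,0,0,0],
    [-0.4,0,20,40,0,0,0],
    [-0.4,0,20,80,0,0,0]
  ]
}}

```text
clock: 15.03
position: [612.3, -126.4, 91.2]
ee_rot: [0.713, -0.701, -0.003, 0.003]
contact_force: [0.9, -0.1, 0.2]
gripper_width: 25.4
```

Run:
```python
from h import *
w=cam('wrist');cv2.imwrite('pics/w11.png',w['frame'])
```

```text
(no output)
```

View pics/w11.png

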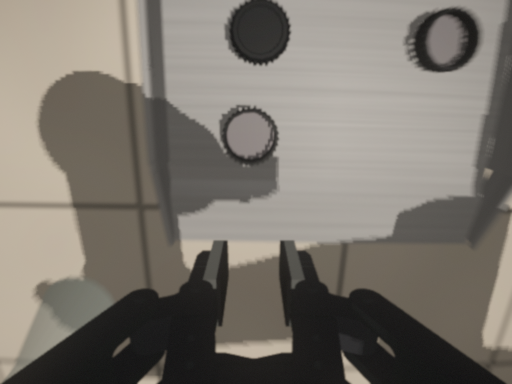

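Call:
{"op": "move_arm", "data": {
  "steps": [
    [-0.4,-15,34,10,0,0,0],
    [-0.4,-30,68,20,0,0,0],
    [-0.4,-45,102,30,0,0,0],
    [-0.4,-60,136,30,0,0,0],
    [-0.4,-75,170,30,0,0,0]
  ]
}}

```text
clock: 15.5
position: [538.8, 44.3, 124.5]
ee_rot: [0.713, -0.702, 0.001, -0.001]
contact_force: [1.4, 1.1, 0.2]
gripper_width: 25.8
```

Call:
{"op": "move_arm", "data": {
  "steps": [
    [-0.4,-15,34,0,0,0,0],
    [-0.4,-30,68,0,0,0,0],
    [-0.4,-45,102,0,0,0,0],
    [-0.4,-60,136,0,0,0,0],
    [-0.4,-75,170,0,0,0,0]
  ]
}}

```text
clock: 15.92
position: [462.7, 214.2, 123.7]
ee_rot: [0.713, -0.701, 0.0, -0.001]
contact_force: [1.3, -0.0, -0.4]
gripper_width: 25.6
```

Call:
{"op": "move_arm", "data": {
  "steps": [
    [-0.4,-15,34,0,0,0,0],
    [-0.4,-29,66,0,0,0,0],
    [-0.4,-29,66,-35,0,0,0],
    [-0.4,-29,66,-70,0,0,0],
    [-0.4,-29,66,-82,0,0,0]
  ]
}}

```text
clock: 16.33
position: [432.0, 277.5, 37.8]
ee_rot: [0.713, -0.701, -0.0, 0.003]
contact_force: [-0.6, -0.1, 0.3]
gripper_width: 25.4
```

Run:
```python
from h import *
w=cam('wrist');cv2.imwrite('pics/w12.png',w['frame'])
```

```text
(no output)
```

View pics/w12.png

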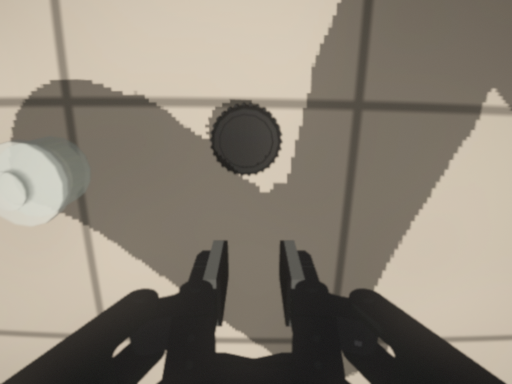

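Call:
{"op": "move_arm", "data": {
  "steps": [
    [-0.4,1,0,-20,0,0,0],
    [-0.4,1,0,-34,0,0,0],
    [-0.4,1,-8,-34,0,0,0],
    [-0.4,1,-16,-34,0,0,0],
    [-0.4,1,-24,-34,0,0,0]
  ]
}}

```text
clock: 16.8
position: [436.6, 253.4, 8.3]
ee_rot: [0.712, -0.702, 0.0, -0.001]
contact_force: [-0.1, 0.6, 0.9]
gripper_width: 25.4
```

Call:
{"op": "move_arm", "data": {
  "steps": [
    [-0.4,0,-9,0,0,0,0],
    [-0.4,1,-18,0,0,0,0],
    [-0.4,3,-30,0,0,0,0],
    [-0.4,5,-44,0,0,0,0],
    [-0.4,7,-58,0,0,0,0]
  ]
}}

```text
clock: 17.22
position: [443.7, 193.9, 7.5]
ee_rot: [0.712, -0.702, 0.0, -0.0]
contact_force: [-0.7, -0.2, 0.4]
gripper_width: 25.6
```

Call:
{"op": "move_arm", "data": {
  "steps": [
    [-0.4,2,-14,0,0,0,0],
    [-0.4,4,-29,0,0,0,0],
    [-0.4,6,-44,0,0,0,0],
    [-0.4,8,-59,0,0,0,0],
    [-0.4,10,-74,0,0,0,0]
  ]
}}

```text
clock: 17.63
position: [453.5, 119.5, 7.3]
ee_rot: [0.712, -0.702, 0.0, -0.0]
contact_force: [-0.9, 0.8, 0.2]
gripper_width: 26.0
```

Run:
```python
from h import *
w=cam('wrist');cv2.imwrite('pics/w13.png',w['frame'])
```

```text
(no output)
```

View pics/w13.png

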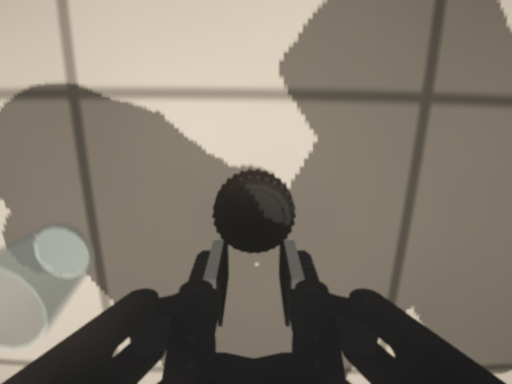

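Nested at (254,211). Continue to the pan.

Call:
{"op": "move_arm", "data": {
  "steps": [
    [-0.4,2,-15,0,0,0,0],
    [-0.4,4,-30,0,0,0,0],
    [-0.4,6,-45,0,0,0,0],
    [-0.4,8,-60,0,0,0,0],
    [-0.4,10,-75,0,0,0,0]
  ]
}}

```text
clock: 18.1
position: [463.4, 44.9, 7.3]
ee_rot: [0.712, -0.702, 0.0, -0.0]
contact_force: [0.9, -0.2, 0.2]
gripper_width: 25.7
```

Call:
{"op": "move_arm", "data": {
  "steps": [
    [-0.4,3,-14,0,0,0,0],
    [-0.4,6,-28,0,0,0,0],
    [-0.4,9,-42,0,0,0,0],
    [-0.4,12,-56,0,0,0,0],
    [-0.4,15,-70,0,0,0,0]
  ]
}}

```text
clock: 18.52
position: [478.3, -25.1, 7.2]
ee_rot: [0.712, -0.702, 0.0, -0.0]
contact_force: [-0.9, 0.1, -0.2]
gripper_width: 25.5
```

Run:
```python
from h import *
w=cam('wrist');cv2.imwrite('pics/w14.png',w['frame'])
```

```text
(no output)
```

View pics/w14.png

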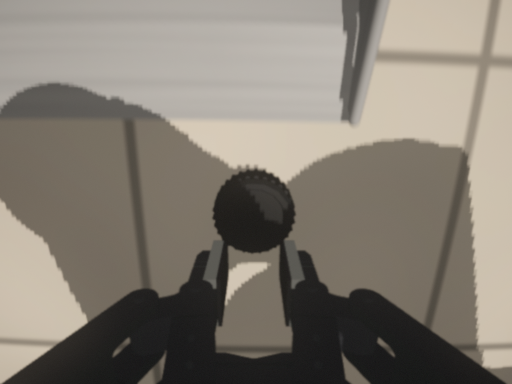

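Call:
{"op": "move_arm", "data": {
  "steps": [
    [-0.4,3,-13,0,0,0,0],
    [-0.4,6,-26,1,0,0,0],
    [-0.4,9,-39,2,0,0,0],
    [-0.4,12,-52,3,0,0,0],
    [-0.4,15,-65,4,0,0,0]
  ]
}}

```text
clock: 18.98
position: [493.2, -89.7, 11.2]
ee_rot: [0.712, -0.702, -0.0, 0.0]
contact_force: [0.4, 0.1, -0.2]
gripper_width: 25.6
```

Call:
{"op": "move_arm", "data": {
  "steps": [
    [-0.4,1,-12,2,0,0,0],
    [-0.4,2,-24,2,0,0,0],
    [-0.4,3,-36,2,0,0,0],
    [-0.4,4,-48,2,0,0,0],
    [-0.4,4,-58,2,0,0,0]
  ]
}}

```text
clock: 19.4
position: [497.4, -147.9, 13.1]
ee_rot: [0.712, -0.702, 0.0, -0.0]
contact_force: [0.2, -0.7, 0.6]
gripper_width: 25.4
```

Call:
{"op": "move_arm", "data": {
  "steps": [
    [-0.4,0,-2,0,0,0,0],
    [-0.4,0,10,0,0,0,0],
    [-0.4,0,20,5,0,0,0],
    [-0.4,0,20,40,0,0,0],
    [-0.4,0,20,80,0,0,0]
  ]
}}

```text
clock: 19.82
position: [495.2, -125.0, 91.8]
ee_rot: [0.713, -0.701, -0.003, 0.003]
contact_force: [1.8, -0.9, -0.5]
gripper_width: 25.6
```

Call:
{"op": "move_arm", "data": {
  "steps": [
    [-0.4,0,0,40,0,0,0],
    [-0.4,0,0,80,0,0,0],
    [-0.4,-20,0,120,0,0,0],
    [-0.4,-50,0,140,0,0,0],
    [-0.4,-70,0,140,0,0,0]
  ]
}}

```text
clock: 20.23
position: [428.5, -125.6, 238.7]
ee_rot: [0.713, -0.701, 0.004, -0.004]
contact_force: [0.3, -0.1, -1.4]
gripper_width: 25.9
```

Run:
```python
from h import *
p=cam('scene')
cv2.imwrite('pics/s15.png',p['frame'])
w=cam('wrist');cv2.imwrite('pics/w15.png',w['frame'])
t=cam('top');cv2.imwrite('pics/t15.png',t['frame'])
for q in (t,p):
  for nm in ['cap1','weighing_bottle','beaker','sample_jar','dropper_bottle','flask']:
    for d in nets.tip_of(nm,q)[:5]: print(nm,round(d['conf'],2),np.round(d['uv'],1),onz(q,d['uv'],3 if nm=='cap1' else 0).round(1))
```

```text
cap1 0.73 [406.4 195.9] [ 605.  -239.2    3. ]
cap1 0.57 [406.4 243.5] [ 488.6 -237.2    3. ]
cap1 0.54 [384.1 192.3] [ 614.2 -183.4    3. ]
cap1 0.47 [381.6 242.8] [ 491.2 -175.3    3. ]
weighing_bottle 0.73 [206.1 219.5] [550.1 252.    0. ]
beaker 0.48 [256.9 216.3] [557.5 128.2   0. ]
sample_jar 0.77 [119.3 204.3] [587.5 468.1   0. ]
sample_jar 0.44 [208.2 220.7] [547.1 246.9   0. ]
dropper_bottle 0.77 [219.  132.7] [763.1 220.7   0. ]
flask 0.68 [315.3 129.9] [768.9 -16.6   0. ]
cap1 0.76 [ 99.7 203.3] [ 607.4 -242.7    3. ]
cap1 0.76 [130.  203.9] [ 615.6 -169.1    3. ]
cap1 0.53 [136.3 172.3] [ 500.5 -171.7    3. ]
cap1 0.43 [110.8 168.8] [ 479.9 -241.4    3. ]
weighing_bottle 0.77 [298.4 173.3] [538.  236.8   0. ]
beaker 0.62 [253.  179.9] [553.  122.3   0. ]
sample_jar 0.93 [392.1 180.5] [585.2 463.8   0. ]
dropper_bottle 0.71 [308.  243.6] [765.9 225.9   0. ]
dropper_bottle 0.64 [136.9 174.2] [ 504.6 -170.2    0. ]
flask 0.8 [188.2 247.5] [755.5 -25.    0. ]
```

View pics/s15.png

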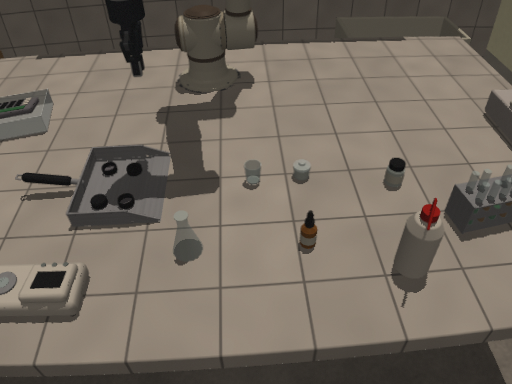

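View pics/w15.png

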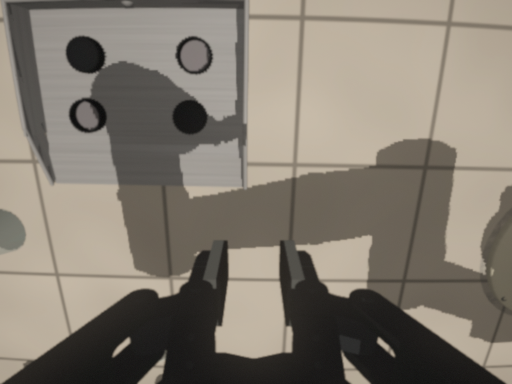

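```bash
python3 -c "
from bench import workorder; print(workorder.job_done())"
```

```text
the job is handed in; nothing more can be done
None
```

All four caps are in the dustpan behind its ridge, and I handed the job in at about 20 s of the 72 s allowed; the hand-in gives no verdict.

I swept them in one at a time with the fingers about 26 mm apart, so that each cap sat between the two fingertips and slid along the tiles and over the lip. The measured force on the tool stayed at about 2 N or less. I then lifted the arm clear.

**Caps:** the last pictures put all four flat on the pan floor. They lie at about (606, -240), (615, -176), (485, -239) and (495, -173) mm, roughly 80 to 147 mm past the lip and well inside the side walls.

**Glassware and bottles:** all five stand upright and look unmoved. The networks' positions for the glassware and bottles differ from the starting ones by at most about 11 mm. The top and scene views disagree with each other by a similar amount: the weighing bottle came out at (550, 252) in one and (538, 237) in the other. I take this as measurement scatter, since no touch showed in the forces or pictures.

No check failed. The networks gave one false report: they labelled a cap in the pan as a dropper bottle, which the picture contradicts.

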